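# Sweep a wire channel with a probe gauge

## Task

Check that the bent wire channel in the yellow routing board is clear: take the blue-handled probe gauge out of its fork stand, put its pin well down into the channel over the green mark, and draw it slowly (about 3 cm a second) along the whole channel to the red mark, without lifting it out on the way and without forcing it against the walls. Then lift it clear, hang it back upright in the fork by its collar and let go. Leave the other small things on the bench where they are.

Things in the scene. Friction and masses are not known exactly. Their poses are not given: they have to be found in the camera images.
- gauge_handle (a point): Centre of the blue handle of the probe gauge (where to grip it), 125 mm above its tip and 30 mm below its top. The gauge is a straight round tool, 155 mm long, about 0.1 kg, that starts hanging upright, pin down, in the fork stand. Its z runs from the tip to the handle's end. The handle is 18 mm in diameter, from 86 to 155 mm above the tip.
- gauge_tip (a point): Lowest point of the gauge's pin, on its axis. Up from here: steel pin with a round end, 5 mm in diameter, to 24 mm; cone to 34 mm; steel shaft, 12 mm in diameter, to 80 mm; brass collar, then the handle. While the gauge hangs in the stand the tip is 20 mm above the bench.
- gauge_collar (a point): Centre of the underside of the gauge's brass collar (30 mm in diameter, 6 mm thick), on the axis, 80 mm above the tip.
- fork_seat (a point): Where the gauge hangs in the stand: centre of the fork's slot, level with the top of its prongs, 100 mm above the bench. Hung, the collar's underside lies on the prongs, with gauge_collar at this point. The gauge can be lifted straight up out of the fork and lowered straight down into it. The grey press towers left and right of the work are 290 mm tall: pass above them.
- stand: Fixed fork stand; origin: centre of its underside. 58 mm square dark foot; a post no higher than the prongs stands at its +x side. Two aluminium prongs, 12 mm thick, leave a slot 18 mm wide for the 12 mm shaft; the slot lies along x, is open to -x (turned at most 0.6 rad from facing the robot), and its closed end is 11 mm from the seat. Nothing stands above the prongs.
- board: Fixed, flat routing board, 130 x 68 x 22 mm, at any yaw: aluminium base and two yellow plastic halves with a channel between them. Origin: centre of its underside; x along its length. Channel: 12 mm wide, 14 mm deep (floor z = 8, board top z = 22 mm), open at both ends; its centre line is a dog-leg of straight lines: x, y = (-65, -12), (-20, -12), (20, 12), (65, 12) mm.
- green_end (a point): Start: on the channel floor, centre of the 20 mm long green mark on the floor; board x, y = (-50, -12) mm. A green dot is on the board's top beside it.
- bend_1 (a point): Channel floor at the first bend; board (-20, -12) mm.
- middle (a point): Channel floor half-way; board (0, 0). The middle of the channel's length, where the pin must stay in it, is board x from -36 to 36 mm.
- bend_2 (a point): Channel floor at the second bend; board (20, 12) mm.
- red_end (a point): Finish: on the channel floor, centre of the 20 mm long red mark; board (50, 12) mm. A red dot is on the board's top beside it.
- hex_key: Bystander, to be left alone: small black L-shaped hex key, 31 x 75 x 8 mm, flat near the front edge of the bench. Origin: centre of its underside.
- relay: Bystander, to be left alone: black relay with a pale label, 22 x 43 x 28 mm. Origin: centre of its underside.
- screw_terminal: Bystander, to be left alone: beige screw terminal block, 17 x 44 x 16 mm, near the back of the bench. Origin: centre of its underside.
- beige_connector: Bystander, to be left alone: beige connector housing, 16 x 39 x 17 mm. Origin: centre of its underside.

How it is judged:
By the outcome, as a careful person would: the job done as asked, in the order asked, and still so for the second after the job is handed in, with the robot touching nothing.
It also fails if it takes over 58 s, if anything falls off the work surface, if the arm or the gripper's body presses on something with over 40 N, if the wrist force passes 120 N, or if a joint passes its speed limit or range.

## Robot

A 7-joint arm with a two-finger parallel gripper is mounted at the origin on a cart in front of the work surface, level with it; the furniture and walls round the work are solid. World frame = base frame: x ahead of the robot, y to its left, z up, the work surface at z = 0. Lengths are in m, angles in rad, forces in N, time in s.
With the tool pointing down it reaches from about 0.4 to 0.85 m from the base axis. Payload 10.4 kg.
Tool frame: the origin (TCP) lies at the very end of the fingers, on their centre line; the grasp point (between the pads) lies 19 mm behind it; z points along the fingers, y is the line along which they close (so a half turn about z gives the same grasp; the last joint's range is limited). The gripper opens to 87 mm and grips with 3 to 60 N. Pads are 19 mm wide; open, the fingers measure 117 mm over their backs; the gripper's body (75 mm by 190 mm) begins 51 mm behind the grasp point.
Start: joints at [1.135, 0.332, -0.065, 1.46, 0.022, 1.35, -0.088], TCP at [0.251, -0.573, 0.223] pointing down, gripper open.
Joint ranges: [-2.6, 2.6], [-0.5, 2.12], [-1.47, 1.34], [0.16, 2.42], [-1.27, 4.41], [0.06, 2.06], [-2.6, 2.6]. Speed limits (rad/s): [2.22, 2.22, 2.79, 2.79, 3.14, 3.14, 3.14].

## Interface

Orientations are given as a unit quaternion [x, y, z, w].
In Python, from bench import r gives the robot as it stands.
- The arm moves only by the shell command python3 -m crank 'ROWS' [FORCE]. ROWS is JSON, a list that holds one entry, the list of rows, each a list of 5 numbers: the shift along the tool's x, y, z in mm, then the turn about the tool's z in degrees, then the opening, from -1 (shut) to 1 (fully open). A call has 1 to 20 rows; each row is the pose to reach, as a shift and turn from the pose commanded when the call began, along the tool's axes at that moment; what a row does not reach only later rows make up. A row lasts 1/10 s, in which the tool goes at most 50 mm and 8.59 degrees, less where a joint would pass 70% of its speed; a pose out of reach is approached as far as the arm can. A call with a gripper value outside its range is refused whole. The fingers move at their own pace and stop on an object; FORCE is the grip in N (left out, the last holds). Time passes only in rows, so rows that repeat a pose let the fingers close. It gives the time, the measured TCP pose, the force, the opening and the grip force at its end, in the units of the state.
- r.read_state(): the state, without advancing time (a new reading comes with each control period).
- r.camera(name): name is "scene" or "top"; returns a dict with "image" (400x640x3 uint8, red, green, blue), "vfov" (degrees; the focal length in pixels is half the picture's height over the tangent of half this angle, whatever the lens; pixels are square), "cx", "cy" (the principal point, pixels), "k1" (the pictures are not rectified: a ray, as slopes to the right and down, at radius r is drawn at 1 + k1 r^2 times it, then the intrinsics apply), "eye" and "attitude" of the camera in the world. Camera axes: x right, y down, z forward; pixel columns grow to the right and rows downward; lengths in m; the calibration is good to about 2 mm. A picture is of the moment at which its call begins. There is no depth.
- r.close_job(): hands the job in; it is judged then, once.
The state is a dict: "time": time; "joint_positions": joint angles; "joint_vel": joint speeds; "joint_torque": joint torques, N m; "ee_pos": TCP position; "eef_rot": TCP orientation; "ft_force": force on the tool from outside, world axes, zero at the start; "torque": the same for the moment, N m; "width": finger opening in m; "grip_force": force on a finger pad.
Only numpy, scipy, OpenCV 4.12 (cv2) and the standard library are available. Lean on these libraries where they do the work, as an engineer would, in place of code of your own. Each camera call takes 0.05 s, during which the arm holds its last target. There are 200 camera calls.

## Working session

There is one attempt and no reset: what is moved stays moved. The work goes in short steps, Python scripts to look and compute and a shell command to move; the robot and the scene stay as the last step left them, time stands still between calls to the robot, and variables do not carry over. Pictures are saved under pics/ and viewed, at most 11 in all, crops included, and the job is handed in when it is done.

```bash
ls; mkdir -p pics; python3 - <<'E'
from bench import r
import cv2
s=r.read_state(); print(s)
for n in("scene","top"):
    c=r.camera(n); cv2.imwrite(f"pics/{n}0.png",c["image"][...,::-1]); print({k:v for k,v in c.items() if k!="image"})
E
```

```text
pics
{'time': 0.0, 'joint_positions': array([ 1.1354293 ,  0.33288754, -0.06472949,  1.46094914,  0.02161238,
        1.34988029, -0.08847374]), 'joint_vel': array([ 1.18343999e-03,  8.05477699e-04,  1.20633961e-03,  7.80555131e-04,
        5.58105247e-06, -6.04696240e-05,  4.21039173e-04]), 'joint_torque': array([ 2.22109643e-04, -6.23244667e+01,  2.49191537e-02, -3.89897883e+01,
       -6.11302257e-02,  3.96707200e-02,  1.91255808e-04]), 'ee_pos': array([ 0.25056828, -0.5721523 ,  0.2217405 ]), 'eef_rot': array([ 9.78770166e-01,  2.04959635e-01, -1.79410513e-04, -6.91129265e-04]), 'ft_force': array([-0.17746471, -1.25615218, -0.78707641]), 'torque': array([ 0.03707923, -0.03721457,  0.00155639]), 'grip_force': 0.0, 'width': 0.08693760084909331}
{'vfov': 45.03786406567126, 'cx': 322.51166781258394, 'cy': 198.13507315965015, 'k1': -0.1312052634225225, 'eye': array([ 0.82845927, -0.83527583,  0.60795786]), 'attitude': array([ 0.85286026,  0.1609805 , -0.07888151, -0.49040021])}
{'vfov': 53.392134039548566, 'cx': 318.4721934659574, 'cy': 196.75458084143057, 'k1': 0.01286375367220377, 'eye': array([ 0.4746924 , -0.01221898,  1.1595569 ]), 'attitude': array([ 0.7101373 , -0.70346303,  0.02448403, -0.0156626 ])}
```

View pics/scene0.png

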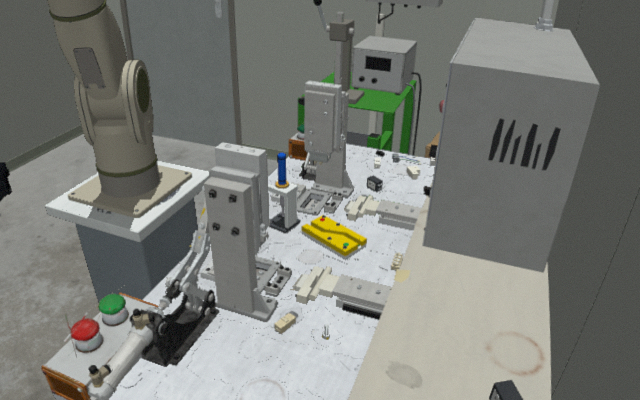

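View pics/top0.png

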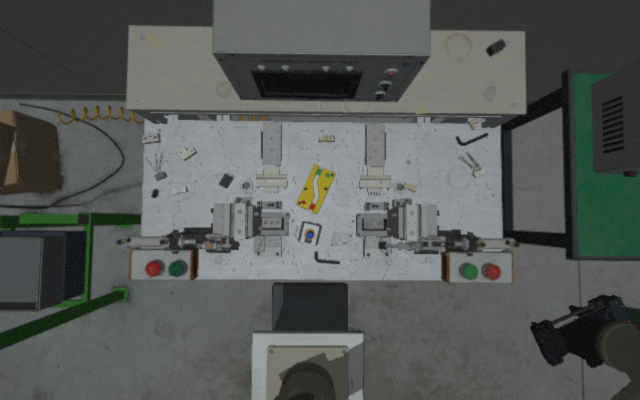

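The scene view shows the gauge at about (282,170), in front of the yellow board at (335,235). In the top view the stand is at (310,233) and the board at (317,188), between the towers at (245,218) and (400,218).

```bash
cat > h.py <<'E'
import numpy as np,cv2
from scipy.spatial.transform import Rotation as R
from bench import r
def cam(n):
    c=r.camera(n); c["f"]=200/np.tan(np.radians(c["vfov"]/2))
    c["K"]=np.array([[c["f"],0,c["cx"]],[0,c["f"],c["cy"]],[0,0,1.]]); c["d"]=np.array([c["k1"],0,0,0.]); c["R"]=R.from_quat(c["attitude"]).as_matrix()
    c["hsv"]=cv2.cvtColor(c["image"],cv2.COLOR_RGB2HSV); return c
def rays(c,px):
    u=cv2.undistortPoints(np.array(px,float).reshape(-1,1,2),c["K"],c["d"]).reshape(-1,2)
    v=np.c_[u,np.ones(len(u))]@c["R"].T; return v/np.linalg.norm(v,axis=1)[:,None]
def onz(c,px,z):
    v=rays(c,px); return c["eye"]+v*((z-c["eye"][2])/v[:,2])[:,None]
def proj(c,P):
    P=np.atleast_2d(P); q=(P-c["eye"])@c["R"]; return cv2.projectPoints(q,np.zeros(3),np.zeros(3),c["K"],c["d"])[0].reshape(-1,2)
def meet(c1,p1,c2,p2):
    a,b=rays(c1,[p1])[0],rays(c2,[p2])[0]
    t=np.linalg.lstsq(np.c_[a,-b],c2["eye"]-c1["eye"],rcond=None)[0]
    A,B=c1["eye"]+a*t[0],c2["eye"]+b*t[1]; return (A+B)/2,np.linalg.norm(A-B)
def blobs(c,lo,hi,box,amin=3):
    m=cv2.inRange(c["hsv"],np.array(lo),np.array(hi)); x0,y0,x1,y1=box; k=np.zeros_like(m);k[y0:y1,x0:x1]=m[y0:y1,x0:x1]
    n,l,s,ce=cv2.connectedComponentsWithStats(k); return k,[(ce[i].round(2),s[i]) for i in range(1,n) if s[i][4]>=amin]
E
python3 - <<'E'
from h import *
for n,B in(("top",(270,150,360,260)),("scene",(250,140,380,270))):
    c=cam(n)
    x0,y0,x1,y1=B
    cv2.imwrite(f"pics/{n}1.png",cv2.resize(c["image"][y0:y1,x0:x1,::-1],None,fx=6 if n=="top" else 4.4,fy=6 if n=="top" else 4.4,interpolation=cv2.INTER_CUBIC)[:600])
    for nm,lo,hi in(("yel",(18,150,90),(35,255,255)),("grn",(45,110,40),(85,255,255)),("red",(0,150,60),(8,255,255)),("blu",(100,130,30),(130,255,255)),("brass",(10,90,60),(18,255,255))):
        m,b=blobs(c,lo,hi,B); print(n,nm,b)
        if nm=="yel" and n=="top":
            p=cv2.findNonZero(m).reshape(-1,2).astype(float); w=onz(c,p,.022)[:,:2].astype(np.float32)*1000
            print("rect",cv2.minAreaRect(w))
            for ce,_ in blobs(c,(45,110,40),(85,255,255),B)[1]+blobs(c,(0,150,60),(8,255,255),B)[1]: print(ce,onz(c,[ce],.022),onz(c,[ce],.008))
        if nm=="blu" and n=="top":
            for ce,_ in b: print(onz(c,[ce],.175))
E
```

```text
top yel [(array([308.05, 190.26]), array([297, 165,  21,  44, 342], dtype=int32)), (array([322.53, 187.38]), array([313, 169,  21,  44, 339], dtype=int32)), (array([333.33, 173.67]), array([333, 173,   2,   2,   3], dtype=int32))]
rect ((562.859375, -17.122928619384766), (63.92501449584961, 125.63874816894531), 66.07616424560547)
[318.65 171.6 ] [[ 0.61186967 -0.02597635  0.022     ]] [[ 0.61355792 -0.02614567  0.008     ]]
[327.67 174.89] [[ 0.60263861 -0.05199307  0.022     ]] [[ 0.60421326 -0.05248257  0.008     ]]
[303.12 201.88] [[0.52430668 0.01767455 0.022     ]] [[0.52491729 0.01804245 0.008     ]]
[311.88 206.29] [[ 0.51192298 -0.00751361  0.022     ]] [[ 0.51238118 -0.00745571  0.008     ]]
top grn [(array([318.65, 171.6 ]), array([316, 169,   6,   6,  20], dtype=int32)), (array([327.67, 174.89]), array([326, 174,   4,   3,   9], dtype=int32))]
top red [(array([303.12, 201.88]), array([302, 201,   3,   3,   8], dtype=int32)), (array([311.88, 206.29]), array([310, 204,   5,   6,  17], dtype=int32))]
top blu [(array([309.16, 234.59]), array([306, 232,   7,   6,  32], dtype=int32))]
[[ 0.43707233 -0.00214313  0.175     ]]
top brass [(array([313.67, 207.  ]), array([313, 206,   2,   3,   3], dtype=int32))]
scene yel [(array([281.74, 184.68]), array([276, 182,  12,   5,  31], dtype=int32)), (array([334.02, 234.92]), array([ 302,  216,   64,   40, 1231], dtype=int32))]
scene grn [(array([373.34, 143.37]), array([367, 140,  13,   9,  98], dtype=int32)), (array([345.71, 244.14]), array([344, 243,   5,   4,  14], dtype=int32))]
scene red [(array([322., 219.]), array([321, 218,   3,   3,   5], dtype=int32))]
scene blu [(array([281.6 , 167.75]), array([278, 153,   8,  31, 210], dtype=int32))]
scene brass [(array([296.55, 149.26]), array([288, 140,  19,  20, 257], dtype=int32)), (array([321.75, 218.5 ]), array([320, 217,   5,   4,   8], dtype=int32))]
```

```bash
python3 - <<'E'
from h import *
t=cam("top"); s=cam("scene")
im=t["image"][120:290,190:450,::-1]; cv2.imwrite("pics/top2.png",cv2.resize(im,None,fx=3,fy=3,interpolation=cv2.INTER_CUBIC))
for a,b in(((327.67,174.89),(345.71,244.14)),((303.12,201.88),(322,219))): print(meet(t,a,s,b))
# gauge axis in scene: blue centroid ~ handle mid z=.1405 (86..155 +20)
m,_=blobs(s,(100,130,30),(130,255,255),(250,140,380,270)); v=cv2.findNonZero(m).reshape(-1,2)
for row in(156,160,165,170,175,180): q=v[v[:,1]==row][:,0]; print(row,q.min(),q.max(),q.mean())
for z in(.106,.14,.175): print(proj(s,[.437,-.002,z]),proj(t,[.437,-.002,z]))
# scene view board: centre from dots; project predicted
print(proj(s,[[.6026,-.052,.022],[.5243,.0177,.022]]))
E
```

```text
(array([ 0.60148013, -0.0524752 ,  0.02112055]), np.float64(0.002660257303084627))
(array([0.52288305, 0.01710814, 0.02196477]), np.float64(0.0030640129170478305))
156 278 285 281.5
160 278 284 281.0
165 279 284 281.5
170 279 285 282.0
175 279 284 281.5
180 279 284 281.5
[[283.41940094 182.51002107]] [[309.38359451 233.6161272 ]]
[[283.15088828 168.51374045]] [[309.24943417 234.09327162]]
[[282.87482702 153.62932655]] [[309.10162539 234.61895728]]
[[346.95650497 243.75760003]
 [323.3722594  218.96438834]]
```

View pics/top2.png

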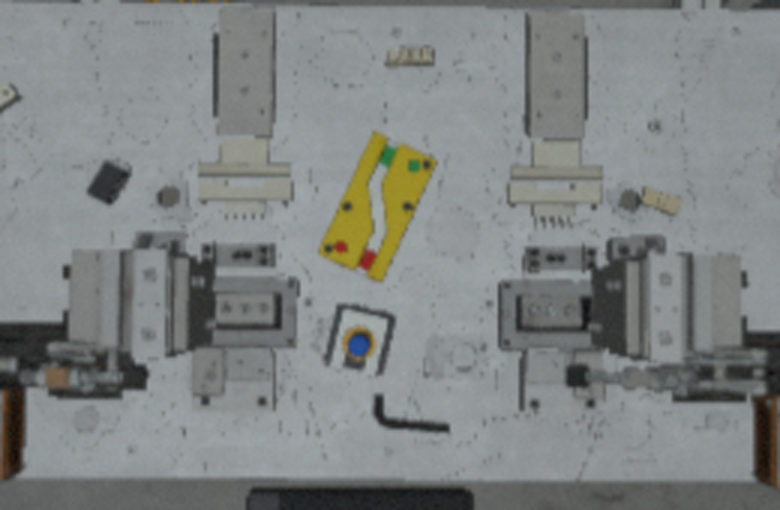

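View pics/scene1.png

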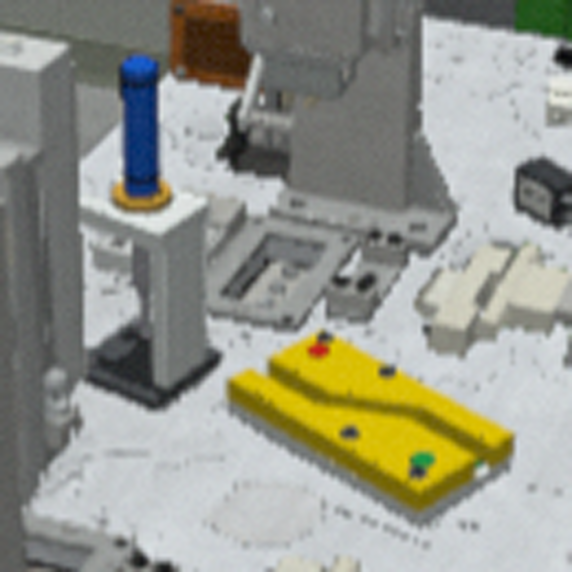

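The gauge, board and stand are clear in the crop, with the slot opening toward the robot. I'll check the back machine's clearance, then move.

```bash
python3 - <<'E'
from h import *
t=cam("top"); s=cam("scene")
print("machine",meet(t,(393,99),s,(428,246)),meet(t,(429,53),s,(452,66)))
q=R.from_quat(r.read_state()["eef_rot"]); p=r.read_state()["ee_pos"]; print(q.as_matrix().round(3))
for w in([.43,-.40,.40],[.436,-.0025,.40]): print((q.inv().apply(np.array(w)-p)*1000).round(1))
E
```

```text
machine (array([ 0.77953063, -0.21035393,  0.17199647]), np.float64(0.0009172981430074878)) (array([ 0.77599206, -0.21907174,  0.45477248]), np.float64(0.0036120585332033743))
[[ 0.916  0.401 -0.   ]
 [ 0.401 -0.916  0.   ]
 [ 0.    -0.    -1.   ]]
[ 233.4  -86.1 -177.5]
[ 398.4 -447.8 -177.5]
```

```bash
python3 -m crank '[[[0,0,-45,0,1],[0,0,-90,0,1],[0,0,-135,0,1],[20,-5,-178,-4,1],[60,-20,-178,-10,1],[100,-35,-178,-16,1],[140,-50,-178,-22,1],[185,-68,-178,-28,1],[233,-86,-178,-34,1],[250,-125,-178,-40,1],[268,-165,-178,-46,1],[286,-205,-178,-52,1],[304,-245,-178,-58,1],[324,-285,-178,-63,1],[342,-325,-178,-66.4,1],[360,-365,-178,-66.4,1],[380,-408,-178,-66.4,1],[398,-448,-178,-66.4,1],[398,-448,-178,-66.4,1],[398,-448,-178,-66.4,1]]]'
python3 - <<'E'
from h import *
c=cam("top"); s=cam("scene"); st=r.read_state(); print(st["joint_positions"].round(2))
a=c["image"][110:310,190:450,::-1]; b=s["image"][40:300,200:460,::-1]
cv2.imwrite("pics/p3.png",np.hstack([cv2.resize(a,(520,400)),cv2.resize(b,(400,400))])[:, :].copy()[:,:800] if 0 else cv2.resize(np.hstack([cv2.resize(a,(520,400)),cv2.resize(b,(400,400))]),(800,348)))
E
```

```text
time: 2.4
ee_pos: [0.4355, -0.0019, 0.4008]
eef_rot: [0.706, 0.708, -0.0, 0.001]
ft_force: [0.2, -0.4, -0.6]
width: 0.0868
grip_force: 0.0
[ 0.61 -0.11 -0.62  1.56 -0.06  1.67 -0.02]
```

View pics/p3.png

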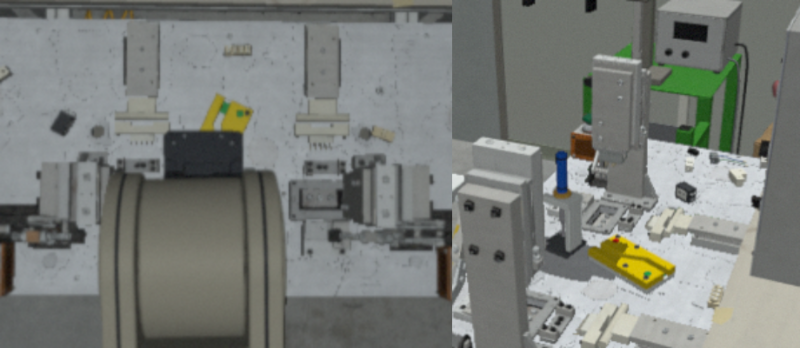

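View shows the gripper above the stand (scene gauge at about (560,170) in this composite), body long axis along x, clear of towers. Descend.

```bash
python3 -m crank '[[[0,0,-0,0,1],[0,0,45,0,1],[0,0,90,0,1],[0,0,130,0,1],[0,0,165,0,1],[0,0,195,0,1],[0,0,220,0,1],[0,0,240,0,1],[0,0,255,0,1],[0,0,267,0,1],[0,0,274,0,1],[0,0,274,0,1],[0,0,274,0,1]]]' 40
python3 - <<'E'
from h import *
s=cam("scene"); st=r.read_state(); print(st["ee_pos"])
cv2.imwrite("pics/p4.png",cv2.resize(s["image"][90:270,220:400,::-1],(600,600),interpolation=cv2.INTER_CUBIC))
p=st["ee_pos"]; print((proj(s,[p,p-[0,0,0],[p[0]+.0435,p[1],p[2]],[p[0]-.0435,p[1],p[2]]])-[220,90])*600/180)
E
```

```text
time: 3.8
ee_pos: [0.4359, -0.0026, 0.127]
eef_rot: [0.707, 0.707, 0.0, 0.0]
ft_force: [0.6, 0.3, 0.7]
width: 0.0876
grip_force: 0.0
[ 0.4360877  -0.00258456  0.12720669]
[[209.17029213 279.57370268]
 [209.17029213 279.57370268]
 [271.49673193 292.01082091]
 [148.52497087 267.49374765]]
```

View pics/p4.png

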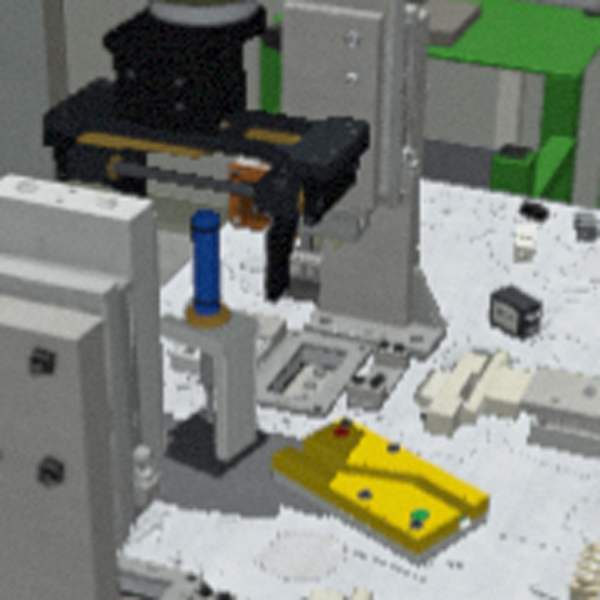

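The handle at (206,265) lies centred between the fingers, with the front finger hidden by the tower. Close and lift slightly.

```bash
python3 -m crank '[[[0,0,0,0,-1],[0,0,0,0,-1],[0,0,0,0,-1],[0,0,0,0,-1],[0,0,0,0,-1],[0,0,0,0,-1],[0,0,0,0,-1],[0,0,0,0,-1],[0,0,0,0,-1],[0,0,0,0,-1]]]' 40
```

```text
time: 4.85
ee_pos: [0.4355, -0.0025, 0.1265]
eef_rot: [0.707, 0.707, -0.0, -0.0]
ft_force: [-0.0, 1.0, -1.4]
width: 0.0168
grip_force: 40.0
```

```bash
python3 -m crank '[[[0,0,-10,0,-1],[0,0,-25,0,-1],[0,0,-45,0,-1],[0,0,-70,0,-1],[0,0,-95,0,-1],[0,0,-105,0,-1],[0,10,-105,0,-1],[-4,35,-105,0,-1],[-9,65,-105,0,-1],[-14,95,-105,0,-1],[-19,125,-105,0,-1],[-22,150,-105,0,-1],[-24,167,-105,0,-1],[-24,177,-105,0,-1],[-24,177,-105,0,-1],[-24,177,-105,0,-1]]]'
python3 - <<'E'
from h import *
s=cam("scene"); t=cam("top"); st=r.read_state(); p=st["ee_pos"]; print(p)
cv2.imwrite("pics/p5.png",np.hstack([cv2.resize(s["image"][120:270,280:410,::-1],(520,600),interpolation=cv2.INTER_CUBIC)]))
tip=p+[0,0,.019-.125]; print(proj(s,[tip,tip+[0,0,.08],tip+[0,0,.15]]), (proj(s,[tip,tip+[0,0,.08]])-[280,120])*4)
for z in (.022,.008): print((proj(s,[.6126,-.0267,z])-[280,120])*4)
E
```

```text
time: 6.45
ee_pos: [0.6121, -0.0258, 0.2309]
eef_rot: [0.707, 0.708, -0.0, -0.0]
ft_force: [-0.3, -0.3, -1.2]
width: 0.0173
grip_force: 40.0
[ 0.61202672 -0.02612223  0.23158494]
[[358.01980936 195.65403392]
 [360.51698592 159.58769046]
 [362.82912682 125.49206724]] [[312.07923743 302.61613568]
 [322.0679437  158.35076184]]
[[300.76923901 473.1909405 ]]
[[299.21532775 494.75948827]]
```

View pics/p5.png

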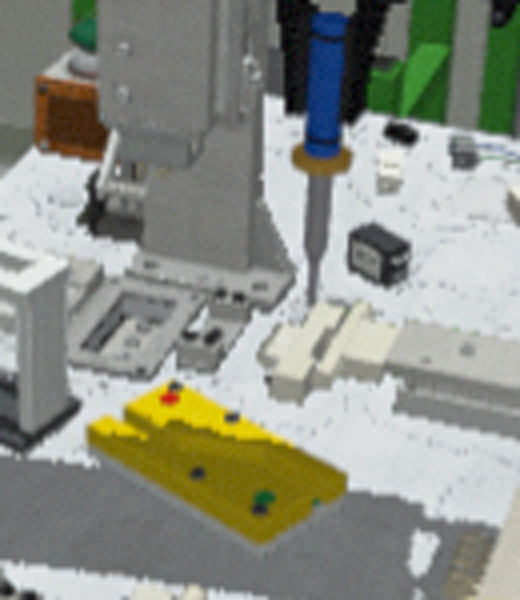

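```bash
python3 - <<'E'
from h import *
s=cam("scene"); p=r.read_state()["ee_pos"]; print(p, r.read_state()["ft_force"])
m,_=blobs(s,(100,110,25),(130,255,255),(330,110,400,170)); v=cv2.findNonZero(m).reshape(-1,2)
tip=p-[0,0,.106]
for z in(.1,.12,.14):
    u=proj(s,[tip+[0,0,z]])[0]; q=v[v[:,1]==round(u[1])][:,0]; print(z,u,q.min(),q.max(),q.mean())
u=proj(s,[[.4355,-.0025,.14]]);print("hung",u)
b,bl=blobs(s,(10,80,50),(24,255,255),(340,145,380,170)); print([x for x in bl],proj(s,[tip+[0,0,.083]]))
# shift of col per mm
print(proj(s,[[.5626,-.0173,.022],[.5636,-.0173,.022],[.5626,-.0163,.022]]))
g=s["image"][:,:,:].astype(int)
for row in (170,175,180,190,194): print(row,g[row,350:370].sum(1)//3)
E
```

```text
[ 0.61209299 -0.02622185  0.23178555] [ 0.08650768  0.17424577 -0.98887854]
0.1 [361.19058257 150.02411136] 357 364 360.5
0.12 [361.84919837 140.33075806] 357 365 361.0
0.14 [362.51741941 130.43736283] 357 365 361.0
hung [[282.41291615 168.48652777]]
[(array([359.81, 159.97]), array([353, 156,  15,   8,  63], dtype=int32))] [[360.63836274 158.10834143]]
[[334.32737276 230.85086535]
 [334.76525923 230.95138236]
 [334.48155041 230.60875197]]
170 [220 216 220 221 220 221 156  96  98 102 100  97 133 220 222 216 214 215
 217 216]
175 [220 219 218 220 221 220 129  96 100 102 101 105 183 222 220 217 215 217
 212 212]
180 [132 218 223 221 222 181 100  96  99 100  96 115 217 217 210 216 204  79
 101  84]
190 [168 149 116 111 212 223 201 106 102 155 204 218 218 218 219 218 219 224
 223 224]
194 [101 158 217 210 195 207 177 105 109 189 209 192 176 184 186 189 202 211
 205 190]
```

Tip is at (357.7,190), agreeing with prediction within a pixel; gauge is vertical. Lower in steps.

```bash
python3 -m crank '[[[0,0.5,20,0,-1],[0,0.5,45,0,-1],[0,0.5,65,0,-1],[0,0.5,82,0,-1],[0,0.5,92,0,-1],[0,0.5,97,0,-1],[0,0.5,99,0,-1],[0,0.5,101,0,-1],[0,0.5,103,0,-1],[0,0.5,105,0,-1],[0,0.5,106,0,-1],[0,0.5,106,0,-1]]]'
python3 - <<'E'
from h import *
s=cam("scene"); st=r.read_state(); print(st["ee_pos"],st["ft_force"],st["torque"])
cv2.imwrite("pics/p6.png",cv2.resize(s["image"][170:270,290:410,::-1],(720,600),interpolation=cv2.INTER_CUBIC))
E
```

```text
time: 7.8
ee_pos: [0.6131, -0.0263, 0.1255]
eef_rot: [0.707, 0.707, -0.0, 0.0]
ft_force: [-0.6, -0.8, -1.8]
width: 0.0171
grip_force: 40.0
[ 0.61316276 -0.02630067  0.12557868] [ 0.43510804 -0.27236288 -1.43959103] [ 0.04959765 -0.09777263  0.02755145]
```

View pics/p6.png

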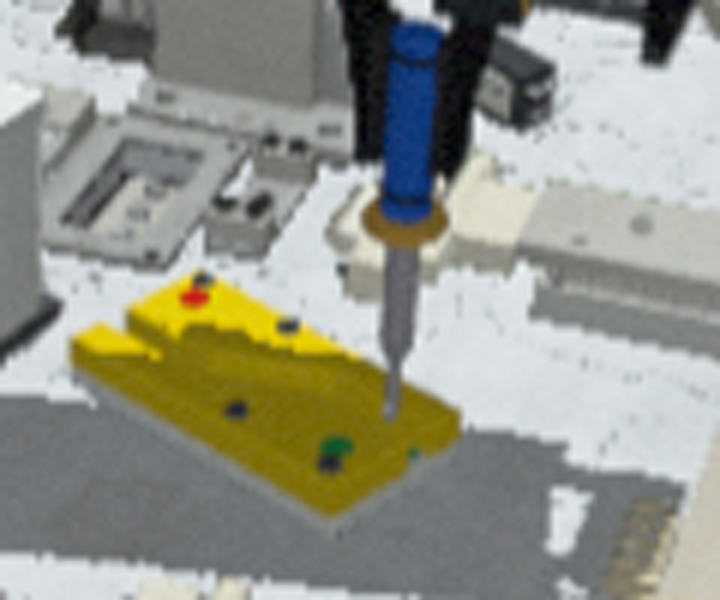

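The pin has entered the channel without contact: about 21 mm of it is still visible above (390,418), which matches a tip height of 19 mm. Lower 8 mm more.

```bash
python3 -m crank '[[[0,-0.5,2,0,-1],[0,-0.5,4,0,-1],[0,-0.5,6,0,-1],[0,-0.5,7.5,0,-1],[0,-0.5,7.5,0,-1],[0,-0.5,7.5,0,-1]]]'
python3 - <<'E'
from h import *
p=r.read_state()["ee_pos"];print(p,r.read_state()["ft_force"],r.read_state()["torque"])
c=np.array([.562,-.0171]); 
for yaw in (155.5,156.1):
    a=np.radians(yaw); M=np.array([[np.cos(a),-np.sin(a)],[np.sin(a),np.cos(a)]])
    W=[c+M@np.array(b)/1000 for b in((-50,-12),(-20,-12),(20,12),(50,12))]
    print(((np.array(W)-W[0])*1000).round(1), W[0])
E
```

```text
time: 8.45
ee_pos: [0.6126, -0.0263, 0.118]
eef_rot: [0.707, 0.707, -0.0, 0.0]
ft_force: [0.0, 0.0, -1.9]
width: 0.0173
grip_force: 40.0
[ 0.61263198 -0.02631959  0.11802956] [ 0.00751034  0.0312612  -1.86519161] [ 0.01820688 -0.07125643  0.00964615]
[[   0.     0. ]
 [ -27.3   12.4]
 [ -73.6    7.2]
 [-100.9   19.6]] [ 0.61247438 -0.02691513]
[[   0.     0. ]
 [ -27.4   12.2]
 [ -73.7    6.4]
 [-101.1   18.6]] [ 0.6125744  -0.02638603]
```

```bash
python3 -m crank '[[[1.2,-2.7,0,0,-1],[2.4,-5.5,0,0,-1],[3.7,-8.2,0,0,-1],[4.9,-11,0,0,-1],[6.1,-13.7,0,0,-1],[7.3,-16.4,0,0,-1],[8.6,-19.2,0,0,-1]]]'
```

```text
time: 9.15
ee_pos: [0.5932, -0.0177, 0.1181]
eef_rot: [0.707, 0.707, 0.0, 0.0]
ft_force: [-0.2, 0.3, -1.2]
width: 0.0175
grip_force: 40.0
```

```bash
python3 -m crank '[[[1.2,-2.7,0,0,-1],[2.4,-5.4,0,0,-1],[3.7,-8.2,0,0,-1],[3.3,-11.1,0,0,-1],[3,-14,0,0,-1],[2.6,-16.9,0,0,-1],[2.3,-19.8,0,0,-1]]]'
```

```text
time: 9.85
ee_pos: [0.5734, -0.0156, 0.1181]
eef_rot: [0.707, 0.707, -0.0, 0.0]
ft_force: [-0.2, -1.1, -0.7]
width: 0.017
grip_force: 40.0
```

```bash
python3 -m crank '[[[-0.3,-2.9,0,0,-1],[-0.7,-5.8,0,0,-1],[-1,-8.7,0,0,-1],[-1.4,-11.6,0,0,-1],[-1.7,-14.5,0,0,-1],[-2.1,-17.4,0,0,-1]]]'; python3 - <<'E'
from bench import r
s=r.read_state();print(s["ft_force"],s["torque"],s["ee_pos"])
E
```

```text
time: 10.45
ee_pos: [0.556, -0.0176, 0.118]
eef_rot: [0.707, 0.707, 0.0, 0.0]
ft_force: [0.8, 0.3, -1.4]
width: 0.0174
grip_force: 40.0
[ 0.84133082  0.33057842 -1.35082658] [ 0.00742274 -0.10212159  0.00374702] [ 0.55597595 -0.0175656   0.11804508]
```

```bash
python3 -m crank '[[[-0.3,-2.9,0,0,-1],[-0.7,-5.8,0,0,-1],[-1,-8.7,0,0,-1],[-1.4,-11.6,0,0,-1],[-1.7,-14.5,0,0,-1],[-2.0,-17.3,0,0,-1],[-0.8,-20,0,0,-1],[0.4,-22.8,0,0,-1],[1.7,-25.5,0,0,-1]]]'; python3 - <<'E'
from bench import r
s=r.read_state();print(s["ft_force"],s["torque"],s["ee_pos"])
E
```

```text
time: 11.35
ee_pos: [0.5305, -0.0157, 0.1181]
eef_rot: [0.707, 0.707, 0.0, 0.0]
ft_force: [-0.0, -0.6, -1.2]
width: 0.0178
grip_force: 40.0
[-0.04154401 -0.62328443 -1.18932228] [-0.00435408 -0.12221925 -0.0529609 ] [ 0.53049672 -0.01571484  0.11806638]
```

```bash
python3 -m crank '[[[1.2,-2.7,0,0,-1],[2.4,-5.5,0,0,-1],[3.7,-8.2,0,0,-1],[4.9,-11,0,0,-1],[6.1,-13.7,0,0,-1],[7.3,-16.4,0,0,-1],[8.7,-19.5,0,0,-1],[8.7,-19.5,0,0,-1],[8.7,-19.5,0,0,-1]]]'; python3 - <<'E'
from h import *
st=r.read_state();print(st["ft_force"],st["torque"],st["ee_pos"])
s=cam("scene")
cv2.imwrite("pics/p7.png",cv2.resize(s["image"][150:270,270:390,::-1],(600,600),interpolation=cv2.INTER_CUBIC))
E
```

```text
time: 12.25
ee_pos: [0.5113, -0.0073, 0.1181]
eef_rot: [0.707, 0.707, 0.0, 0.0]
ft_force: [-0.6, 0.0, -0.9]
width: 0.0176
grip_force: 40.0
[-0.63773559  0.03490977 -0.94265062] [ 0.033496   -0.12916045 -0.00019146] [ 0.51125241 -0.00729133  0.11812063]
```

View pics/p7.png

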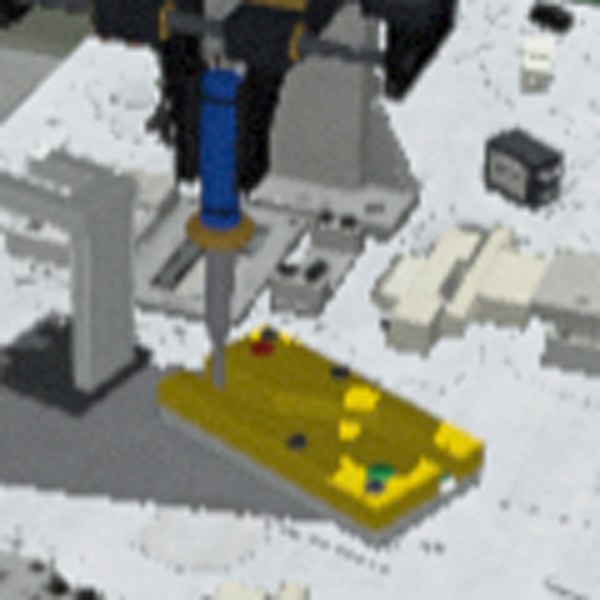

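The pin stands in the channel at the red end (218,385), below the red dot. Lift, return above the fork, lower most of the way.

```bash
python3 -m crank '[[[0,0,-10,0,-1],[0,0,-30,0,-1],[0,0,-55,0,-1],[0,0,-80,0,-1],[0,0,-103,0,-1],[0,0,-115,0,-1],[1,-15,-115,0,-1],[2,-35,-115,0,-1],[4,-55,-115,0,-1],[4.8,-70,-115,0,-1],[4.8,-75.7,-115,0,-1],[4.8,-75.7,-115,0,-1],[4.8,-75.7,-115,0,-1],[4.8,-75.7,-115,0,-1]]]'; python3 - <<'E'
from h import *
st=r.read_state();print(st["ft_force"],st["ee_pos"])
s=cam("scene")
cv2.imwrite("pics/p8.png",cv2.resize(s["image"][110:230,230:350,::-1],(600,600),interpolation=cv2.INTER_CUBIC))
E
```

```text
time: 13.7
ee_pos: [0.436, -0.0024, 0.233]
eef_rot: [0.707, 0.707, 0.0, -0.0]
ft_force: [0.4, -0.4, -1.1]
width: 0.0173
grip_force: 40.0
[ 0.43595652 -0.41510031 -1.13188347] [ 0.4360342  -0.00244234  0.2330026 ]
```

View pics/p8.png

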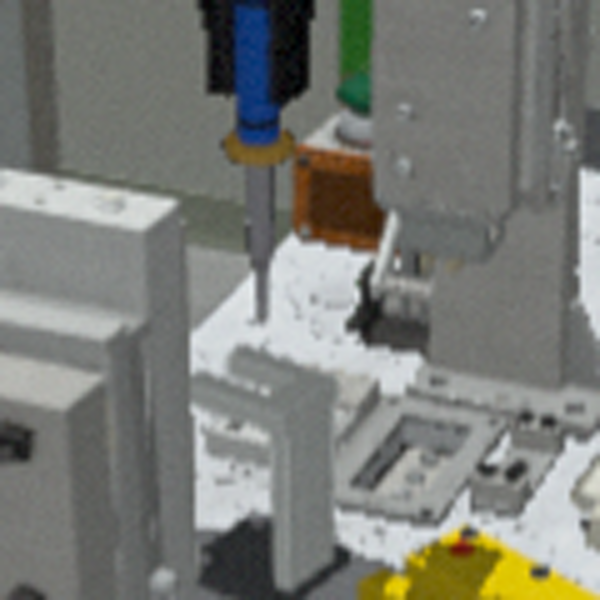

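The gauge hangs upright with its tip at (262,320), above the fork slot at (255,385). Lower it.

```bash
python3 -m crank '[[[0,-0.3,15,0,-1],[0,-0.3,30,0,-1],[0,-0.3,45,0,-1],[0,-0.3,60,0,-1],[0,-0.3,75,0,-1],[0,-0.3,88,0,-1],[0,-0.3,97,0,-1],[0,-0.3,102,0,-1],[0,-0.3,104.5,0,-1],[0,-0.3,105.5,0,-1],[0,-0.3,106,0,-1],[0,-0.3,106,0,-1]]]'
```

```text
time: 14.95
ee_pos: [0.4354, -0.0025, 0.1273]
eef_rot: [0.707, 0.707, 0.0, 0.0]
ft_force: [0.2, 0.2, -1.0]
width: 0.0172
grip_force: 40.0
```

```bash
python3 -m crank '[[[0,0,0.3,0,-1],[0,0,0.6,0,-1],[0,0,0.6,0,-1]]]'; python3 -m crank '[[[0,0,0,0,-0.7],[0,0,0,0,-0.65],[0,0,0,0,-0.6],[0,0,0,0,-0.5],[0,0,0,0,-0.3],[0,0,0,0,0],[0,0,0,0,0.5],[0,0,0,0,1],[0,0,0,0,1],[0,0,0,0,1],[0,0,0,0,1],[0,0,0,0,1]]]'
python3 -c "
from bench import r
print(r.read_state()['width'])"
```

```text
time: 15.25
ee_pos: [0.4352, -0.0025, 0.1265]
eef_rot: [0.707, 0.707, 0.0, 0.0]
ft_force: [-0.3, 0.3, -0.0]
width: 0.0173
grip_force: 40.0
time: 16.45
ee_pos: [0.4352, -0.0025, 0.1264]
eef_rot: [0.707, 0.707, -0.0, 0.0]
ft_force: [0.6, -0.5, 0.1]
width: 0.0782
grip_force: 0.0
0.0782210313164679
```

```bash
python3 -m crank '[[[0,0,0,0,1],[0,0,-10,0,1],[0,0,-30,0,1],[0,0,-55,0,1],[0,0,-85,0,1],[0,0,-120,0,1],[0,0,-160,0,1],[0,0,-200,0,1],[0,0,-220,0,1],[0,0,-220,0,1],[0,0,-220,0,1],[0,0,-220,0,1]]]'; python3 - <<'E'
from h import *
s=cam("scene")
print(blobs(s,(100,130,30),(130,255,255),(250,140,380,270))[1])
cv2.imwrite("pics/p9.png",cv2.resize(s["image"][110:270,230:430,::-1],(750,600),interpolation=cv2.INTER_CUBIC))
E
```

```text
time: 17.65
ee_pos: [0.4347, -0.0024, 0.3456]
eef_rot: [0.707, 0.707, -0.0, -0.001]
ft_force: [0.1, -0.1, 0.3]
width: 0.0871
grip_force: 0.0
[(array([281.67, 167.85]), array([278, 153,   8,  31, 210], dtype=int32))]
```

View pics/p9.png

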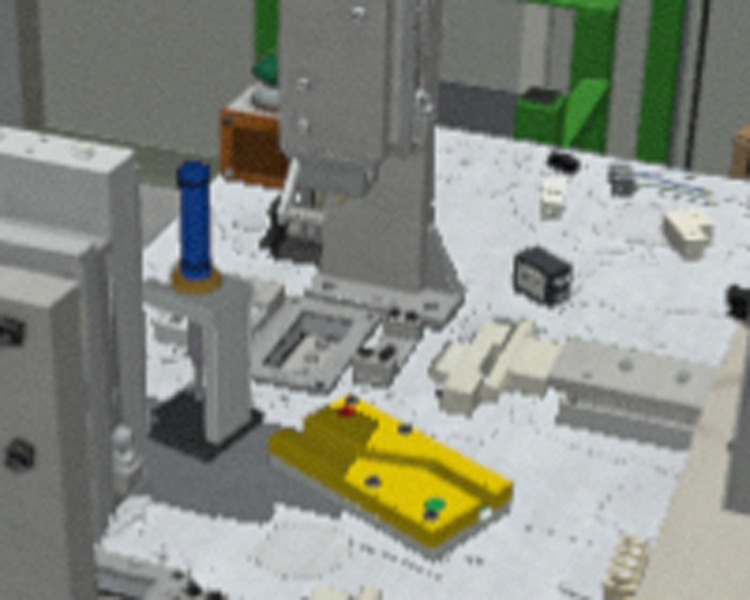

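The gauge hangs upright in the fork at (195,225) in the crop, and its blue blob is within 0.1 px of where it started. The gripper is clear.

```bash
python3 -c "
from bench import r
print(r.close_job())"
```

```text
the job is handed in; nothing more can be done
None
```

The channel is clear: the pin went from the green mark to the red mark at about 3 cm/s, with side force never above about 1 N when checked. The gauge is back hanging upright in the fork, and I handed the job in at about 18 s.

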